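# Add the upper tray to the counter's tiered form stand

## Task

Put the green tray onto the tiered stand as its upper tier: lower it, without dropping it, so that each of its four corner holes goes over its own post and the tray sits level and fully home on the posts' brass shoulders, then let go. Leave the grey tray and the red date stamper where they are.

Things in the scene. Friction and masses are not known exactly. Their poses are not given: they have to be found in the camera images.
- green_tray: Loose green steel tray, 170 (x) by 130 (y) mm, rim 16 mm high, 0.35 kg. Four corner through holes 30 mm across at x = +-65, y = +-45 mm. In the middle a pale wooden handle bar along x, on two thin pins: 84 mm long (x), 16 mm wide (y), its underside 38 and top 62 mm above the tray's underside. Origin: centre of the underside; z up. A half turn about z makes no difference.
- stand: Fixed stand: dark steel lower tray 190 (x) by 150 (y) mm and four steel posts at x = +-65, y = +-45 mm. Each has a brass shoulder disc 44 mm across, its top 70 mm up; above it the post is 18 mm thick, tapering to 6 mm at the tip, 115 mm up. Origin: centre of the underside, on the counter; z up. Home: tray underside on the shoulders, 70 mm above this origin, x axes parallel.
- grey_tray: Bystander: a loose grey plastic tray of the same size and with the same handle as the green one (top of the handle 62 mm above the counter), but with no holes. Origin: centre of the underside; z up.
- stamper: Bystander: a loose red enamel date stamper, base 60 by 45 mm, 100 mm tall with a round knob on top. Origin: centre of the underside; z up.

How it is judged (in metres and radians):
On the way:
1. the green tray is held by the fingers while all its holes are over the posts and its underside is less than 15 mm above the shoulders (horizontal distance between green_tray and stand below 0.015 m and angle between the x axis of green_tray and the x axis of stand, either way round below 0.18 rad and z of green_tray in the frame of stand between 0.062 and 0.085 m and angle between green_tray's own z axis and vertical below 0.17 rad and contact force between the fingers and green_tray above 1 N), for 0.05 s.
At the end, for the whole second after the job is handed in: The green tray rests, released and still, on the shoulders of the stand: its underside 70 mm (+-5 mm) above the stand's origin, within 15 mm of the stand's centre, its long side along the stand's within 10 degrees (either way round), level within 4 degrees (horizontal distance between green_tray and stand below 0.015 m and angle between the x axis of green_tray and the x axis of stand, either way round below 0.18 rad and z of green_tray in the frame of stand between 0.065 and 0.075 m and angle between green_tray's own z axis and vertical below 0.07 rad and linear speed of green_tray below 0.02 m/s and contact force between the fingers and green_tray below 0.1 N); the robot touches nothing.
It fails at once if the grey tray is moved by more than 30 mm or tipped over (distance of grey_tray from where it was at the start of the episode above 0.03 m or angle between grey_tray's own z axis and vertical above 0.5 rad).
It fails at once if the date stamper is moved by more than 30 mm or tipped over (distance of stamper from where it was at the start of the episode above 0.03 m or angle between stamper's own z axis and vertical above 0.5 rad).
It also fails if it takes over 35 s, if anything falls off the work surface, if the arm or the gripper's body presses on something with over 40 N, if the wrist force passes 120 N, or if a joint passes its speed limit or range.

## Robot

A 6-joint arm with a two-finger parallel gripper is mounted at the origin on the work surface. World frame = base frame: x ahead of the robot, y to its left, z up, the work surface at z = 0. Lengths are in m, angles in degrees, forces in N, time in s.
With the tool pointing down it reaches from about 0.4 to 0.825 m from the base axis. Payload 7 kg.
Tool frame: the origin (TCP) lies at the very end of the fingers, on their centre line; the grasp point (between the pads) lies 19 mm behind it; z points along the fingers, y is the line along which they close (so a half turn about z gives the same grasp; the last joint's range is limited). The gripper opens to 88 mm and grips with 3 to 60 N. Pads are 19 mm wide; open, the fingers measure 130 mm over their backs; the gripper's body (78 mm by 193 mm) begins 47 mm behind the grasp point.
Start: joints at [-47.779, 20.546, 0.682, 0, -70.136, -16.507], TCP at [0.293, -0.608, 0.227] pointing down, gripper open.
Joint ranges: [-176.03, 176.03], [-82.01, 121.73], [-58.28, 71.71], [-173.87, 95.51], [-174.79, -0.11], [-173.66, 173.66]. Speed limits (degrees/s): [136.94, 136.94, 172.46, 180, 180, 180].

## Interface

Orientations are given as [roll, pitch, yaw] about the fixed x, y, z axes, in that order (R = Rz(yaw) Ry(pitch) Rx(roll)).
In Python, from plant import ctrl gives the robot as it stands.
- The arm moves only by the tool carry_out, never from a script. Its argument "deltas" is a list that holds one entry, the list of rows, each a list of 5 numbers: the shift along the tool's x, y, z scaled (see below), then the turn about the tool's z scaled (see below), then the opening, from -1 (shut) to 1 (fully open). A call has 1 to 5 rows; each row is the pose to reach, as a shift and turn from the pose commanded when the call began, along the tool's axes at that moment, turning the shorter way round; what a row does not reach only later rows make up. The controller multiplies each number of a shift by 20 cm and each number of a turn by 2 pi rad. A row lasts 1/10 s, in which the tool goes at most 50 mm and 8.59 degrees, less where a joint would pass 70% of its speed; a pose out of reach is approached as far as the arm can. A call with a number of a shift or a turn outside -1 to 1 is refused whole. A call with a gripper value outside its range is refused whole. The fingers move at their own pace and stop on an object; the grip force is fixed at half the most. Time passes only in rows, so rows that repeat a pose let the fingers close. It gives the time, the measured TCP pose, the force, the opening and the grip force at its end, in the units of the state.
- ctrl.get_obs(): the state, without advancing time (a new reading comes with each control period).
- ctrl.snapshot(name): name is "side" or "top"; returns a dict with "color" (384x512x3 uint8, red, green, blue), "camera_matrix" (3x3 intrinsics, pixels), "R" (3x3) and "t" (3): a world point X has camera coordinates R X + t. Camera axes: x right, y down, z forward; pixel columns grow to the right and rows downward; lengths in m; the calibration is good to about 2 mm. A picture is of the moment at which its call begins. There is no depth.
- ctrl.close_job(): hands the job in; it is judged then, once.
Trained networks look in a picture, given as the dict that the camera call returned (one of the last four; its "shot" number tells which), for a name from the list of things; names that differ only in an ending like _2 or _b are one class to them, and where a whole thing is asked for, a point or a joint stands for the part that bears it (a point fixed in the world has none). Each returns a list of dicts, best first, with "p" (0 to 1); they miss things now and then, are a little off and sometimes report something else, mostly with a low value. They report only what shows in the picture. A call takes as long as a camera call.
- ctrl.search_frame(picture, name): "centre" ([column, row] in pixels, amid what is visible of it).
- ctrl.silhouettes(picture, name): "mask" (384x512 bool, what is visible of it) and "centre" ([column, row] in pixels, amid what is visible of it).
- ctrl.spot_point(picture, name): "centre" ([column, row] in pixels: a listed point, or the origin of a listed thing).
The state is a dict: "clock": time; "joint_pos": joint angles; "qvel": joint speeds; "tau": joint torques, N m; "tool_pos": TCP position; "orientation": TCP orientation; "force": force on the tool from outside, world axes, zero at the start; "moment": the same for the moment, N m; "opening": finger opening in m; "gripper_force": force on a finger pad.
Only numpy, scipy, OpenCV 4.12 (cv2) and the standard library are available. Lean on these libraries where they do the work, as an engineer would, in place of code of your own. Each camera call takes 0.05 s, during which the arm holds its last target. There are 200 camera calls.

## Working session

There is one attempt and no reset: what is moved stays moved. The work goes in short steps, Python scripts to look and compute and a tool call to move; the robot and the scene stay as the last step left them, time stands still between calls to the robot, and variables do not carry over. Pictures are saved under pics/ and viewed, at most 10 in all, crops included, and the job is handed in when it is done.

Besides the shell and the picture viewer there is one more tool, called after "Emit:" as a command line: name --argument value ..., lists and objects as JSON in quotes. carry_out: Moves the arm, as the interface text tells. Its arguments: {"type":"object","properties":{"deltas":{"type":"array"}},"required":["deltas"]}

```bash
mkdir -p pics; cat > h.py <<'E'
import numpy as np, cv2
from plant import ctrl
def save(s,n): cv2.imwrite('pics/'+n,s['color'][:,:,::-1])
def proj(s,X):
    c=(np.asarray(X)@np.array(s['R']).T+s['t'])@np.array(s['camera_matrix']).T
    return c[...,:2]/c[...,2:]
def ray(s,p):
    R=np.array(s['R']); d=R.T@np.linalg.solve(s['camera_matrix'],[p[0],p[1],1.]); return -R.T@np.array(s['t']),d/np.linalg.norm(d)
def atz(s,p,z):
    o,d=ray(s,p); return o+d*(z-o[2])/d[2]
def tri(a,pa,b,pb):
    A=[];y=[]
    for s,p in((a,pa),(b,pb)):
        o,d=ray(s,p);P=np.eye(3)-np.outer(d,d);A.append(P);y.append(P@o)
    return np.linalg.solve(sum(A),sum(y))
E
python3 - <<'E'
from h import *
np.set_printoptions(precision=4,suppress=True)
S={n:ctrl.snapshot(n) for n in('side','top')}
save(S['side'],'a_side.png');save(S['top'],'a_top.png')
for n in S: print(n,ray(S[n],(256,192)))
for o in('green_tray','stand','grey_tray','stamper'):
    r={n:ctrl.spot_point(S[n],o) for n in S}
    for n in S: print(o,n,[(np.round(d['centre'],1),round(d['p'],2)) for d in r[n][:3]], [atz(S[n],d['centre'],0) for d in r[n][:1]])
    if all(r.values()): print(tri(S['side'],r['side'][0]['centre'],S['top'],r['top'][0]['centre']))
    m=ctrl.silhouettes(S['top'],o)
    if m:
        print(m[0]['p'],m[0]['mask'].sum(),cv2.minAreaRect(np.argwhere(m[0]['mask'])[:,::-1].astype(np.float32)))
print(ctrl.get_obs())
E
```

```text
side (array([0.3869, 0.6313, 0.7132]), array([ 0.2868, -0.6693, -0.6854]))
top (array([ 0.527 , -0.0028,  0.946 ]), array([ 0.1324,  0.0057, -0.9912]))
green_tray side [(array([332.7, 157.9]), 0.65)] [array([ 0.5241, -0.2915,  0.    ])]
green_tray top [(array([397.1, 252.9]), 0.63)] [array([ 0.5253, -0.2987,  0.    ])]
[ 0.5254 -0.301  -0.0073]
0.72 4649 ((398.6114196777344, 251.97671508789062), (66.21915435791016, 81.89594268798828), 14.743562698364258)
stand side [(array([292.7, 219.7]), 0.72)] [array([ 0.5579, -0.0033, -0.    ])]
stand top [(array([261.2, 240. ]), 0.68)] [array([ 0.55  , -0.0094,  0.    ])]
[ 0.5545 -0.0084 -0.0046]
0.7 6436 ((260.5, 237.0), (90.0, 73.0), 90.0)
grey_tray side [(array([242.8, 322. ]), 0.8)] [array([0.5643, 0.3004, 0.    ])]
grey_tray top [(array([118.1, 228.4]), 0.64)] [array([0.5719, 0.2981, 0.    ])]
[ 0.5689  0.2987 -0.005 ]
0.9 5023 ((116.5352783203125, 227.75726318359375), (62.5384407043457, 82.67098999023438), 30.068584442138672)
stamper side [(array([208.7, 205.6]), 0.76)] [array([0.7835, 0.0304, 0.    ])]
stamper top [(array([240.9, 134.1]), 0.75)] [array([0.7819, 0.0372, 0.    ])]
[0.7796 0.0368 0.0076]
0.57 680 ((243.11538696289062, 131.42306518554688), (24.68290901184082, 30.140438079833984), 29.744882583618164)
{'clock': 0.7, 'joint_pos': array([-47.7795,  20.5431,   0.6788,   0.0008, -70.1361, -16.506 ]), 'qvel': array([-0.05  ,  0.0527,  0.0326, -0.0718, -0.113 ,  0.0116]), 'tau': array([  0.0007, -58.216 ,  29.3249,   7.0015,   0.0125,  -0.    ]), 'tool_pos': array([ 0.2928, -0.6081,  0.2266]), 'orientation': array([ 179.9998,   -0.0008, -154.2852]), 'force': array([-0.5416,  0.4669, -0.4573]), 'moment': array([-0.0571, -0.0033, -0.0102]), 'gripper_force': 0.0, 'opening': 0.08757057719326228}
```

View pics/a_side.png

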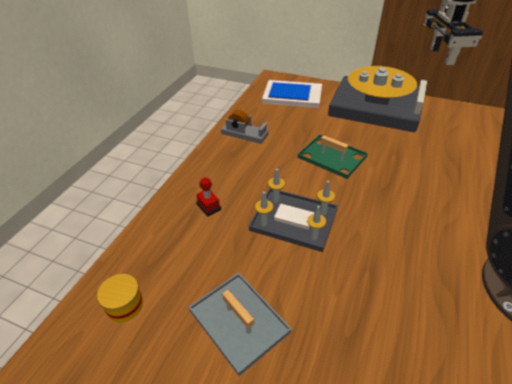

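View pics/a_top.png

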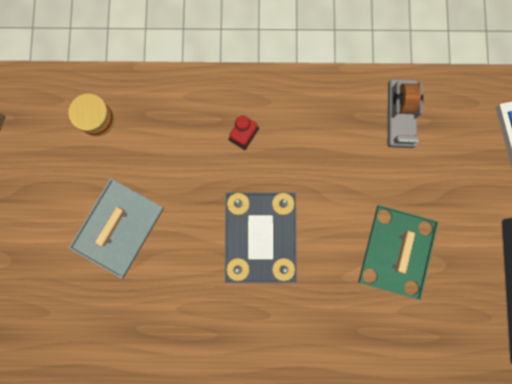

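The top view shows the green tray (centre ≈(398,252), its handle running (410,232)–(403,273)). The stand is at (260,237) with its brass discs at (238,204), (284,204), (238,270) and (284,270), and its long side is vertical in the image. The grey tray is at (117,228) and the stamper at (243,131). The networks agree with this.

```bash
cat >> h.py <<'E'
def blobs(m,amin,amax):
    n,l,st,c=cv2.connectedComponentsWithStats(m.astype(np.uint8)); return [(c[i],l==i) for i in range(1,n) if amin<=st[i,4]<=amax]
def hull(m):
    o=np.zeros(m.shape,np.uint8); cv2.fillConvexPoly(o,cv2.convexHull(np.argwhere(m)[:,::-1].astype(np.int32)),1); return o>0
def ends(m):
    p=np.argwhere(m)[:,::-1].astype(float); c=p.mean(0); u=np.linalg.svd(p-c,full_matrices=0)[2][0]; t=(p-c)@u
    e=[c+u*t.min(),c+u*t.max()]; return c,e
E
python3 - <<'E'
from h import *
np.set_printoptions(precision=4,suppress=True)
S={n:ctrl.snapshot(n) for n in('side','top')}
H={};D={}
for n,s in S.items():
    hsv=cv2.cvtColor(s['color'],cv2.COLOR_RGB2HSV)
    g=ctrl.silhouettes(s,'green_tray')[0]['mask']; h=cv2.dilate(hull(g).astype(np.uint8),np.ones((5,5)))>0
    b=h&(hsv[...,2]>190)&(hsv[...,0]<30)
    bl=max(blobs(b,20,5000),key=lambda q:q[1].sum()); H[n]=ends(bl[1]); print(n,'handle',H[n],bl[1].sum())
    st=hull(ctrl.silhouettes(s,'stand')[0]['mask'])
    st=cv2.dilate(st.astype(np.uint8),np.ones((7,7)))>0
    gold=st&(hsv[...,0]>17)&(hsv[...,0]<30)&(hsv[...,1]>140)&(hsv[...,2]>120)
    D[n]=[np.array(cv2.minAreaRect(np.argwhere(q[1])[:,::-1].astype(np.float32))[0]) for q in blobs(gold,40,800)]; print(n,np.array(D[n]))
    gm=hsv; green=(hsv[...,0]>60)&(hsv[...,0]<90)&(hsv[...,1]>100)
    gb=max(blobs(green,500,9999),key=lambda q:q[1].sum())[1]
    ho=[q[0] for q in blobs(h&~gb&~b,30,400)]; print('holes',[(q,atz(s,q,.003)[:2]) for q in ho])
    bx=cv2.boxPoints(cv2.minAreaRect(np.argwhere(gb)[:,::-1].astype(np.float32)))
    if n=='top': print('corners',np.array([atz(s,q,.016) for q in bx]), np.mean([atz(s,q,.016) for q in bx],axis=0))
print('handle c',tri(S['side'],H['side'][0],S['top'],H['top'][0]))
for i in(0,1):
  for j in (0,1): print(i,j,tri(S['side'],H['side'][1][i],S['top'],H['top'][1][j]))
for p in D['top']:
    X=atz(S['top'],p,.07); q=proj(S['side'],X); 
    k=min(D['side'],key=lambda r:np.linalg.norm(r-q)); print(X,q-k,tri(S['side'],k,S['top'],p))
E
```

```text
side handle (array([334.6486, 140.7703]), [array([322.9344, 136.167 ]), array([345.9214, 145.2   ])]) 74
side [[276.     183.5   ]
 [325.4268 196.1585]
 [263.5    207.    ]
 [316.5    221.5   ]]
holes [(array([306.8261, 155.2609]), array([ 0.6007, -0.272 ]))]
top handle (array([406.2256, 251.8384]), [array([411.042 , 231.7701]), array([401.4747, 271.6339])]) 297
top []
holes [(array([402.6468, 251.5662]), array([ 0.5282, -0.3096]))]
corners [[ 0.4631 -0.2134  0.016 ]
 [ 0.6218 -0.257   0.016 ]
 [ 0.5916 -0.3806  0.016 ]
 [ 0.4343 -0.3346  0.016 ]] [ 0.5277 -0.2964  0.016 ]
handle c [ 0.5275 -0.2988  0.0582]
0 0 [ 0.5668 -0.3102  0.0577]
0 1 [ 0.523  -0.2637  0.1009]
1 0 [ 0.5323 -0.3228  0.0316]
1 1 [ 0.4899 -0.2872  0.0597]
```

```bash
python3 - <<'E'
from h import *
np.set_printoptions(precision=4,suppress=True)
S={n:ctrl.snapshot(n) for n in('side','top')}
D={}
for n,s in S.items():
    hsv=cv2.cvtColor(s['color'],cv2.COLOR_RGB2HSV)
    st=cv2.dilate(hull(ctrl.silhouettes(s,'stand')[0]['mask']).astype(np.uint8),np.ones((5,5)))>0
    gold=st&(hsv[...,0]>15)&(hsv[...,0]<32)&(hsv[...,1]>(110 if n=='top' else 140))&(hsv[...,2]>(140 if n=='top' else 120))
    gold&=~((np.indices(gold.shape)[0]<0))
    D[n]=[(np.array(cv2.minAreaRect(np.argwhere(q[1])[:,::-1].astype(np.float32))[0]),q[1].sum()) for q in blobs(gold,40,3000)]; print(n,D[n])
a=[]
for p,_ in D['top']:
    q=proj(S['side'],atz(S['top'],p,.07)); k=min((d[0] for d in D['side']),key=lambda r:np.linalg.norm(r-q)); a.append(tri(S['side'],k,S['top'],p)); print(a[-1],atz(S['side'],k,.07))
print(np.mean(a,axis=0) if a else '', np.mean([atz(S['side'],d[0],.07) for d in D['side']],axis=0))
E
```

```text
side [(array([275.9756, 183.2195]), np.int64(142)), (array([325.4923, 195.5615]), np.int64(154)), (array([263.0305, 206.7256]), np.int64(154)), (array([316.5, 221.5]), np.int64(146))]
top [(array([238. , 203.5]), np.int64(293)), (array([283. , 203.5]), np.int64(287)), (array([237.5, 269.5]), np.int64(303)), (array([283.5, 269.5]), np.int64(305))]
[0.6221 0.0386 0.0632] [0.6206 0.0449 0.07  ]
[ 0.6224 -0.0522  0.064 ] [ 0.6207 -0.0458  0.07  ]
[0.4898 0.0375 0.0624] [0.4885 0.0443 0.07  ]
[ 0.4914 -0.0534  0.0644] [ 0.4911 -0.0473  0.07  ]
[ 0.5564 -0.0074  0.0635] [ 0.5552 -0.001   0.07  ]
```

Emit:
carry_out --deltas '[[[0, 0, -0.25, 0, 1], [-0.5, 0.25, -0.4, 0.03, 1], [-0.8, 0.4, -0.4, 0.06, 1], [-0.95, 0.475, -0.4, 0.09, 1], [-0.95, 0.475, -0.4, 0.116, 1]]]'

```text
clock: 1.7
tool_pos: [0.409, -0.4578, 0.3049]
orientation: [-180.0, 0.0, 172.6]
force: [0.8, -1.7, -0.6]
opening: 0.0878
gripper_force: 0.0
```

```bash
cat >> h.py <<'E'
def go(X,yaw,o=None):
    from scipy.spatial.transform import Rotation as Ro
    o=ctrl.get_obs(); R=Ro.from_euler('xyz',o['orientation'],degrees=True).as_matrix()
    d=R.T@(np.array(X)-o['tool_pos'])/.2; w=(yaw-o['orientation'][2]+90)%180-90
    print('t',o['clock'],'pos',o['tool_pos'],'rpy',o['orientation'],'j',np.round(o['joint_pos'],1),'open',o['opening'],'f',o['force'],o['gripper_force']); print('shift',np.round(d,4),'turn',round(-w/360,4))
E
python3 -c "
from h import *
go([.5275,-.298,.15],-16)"
```

```text
t 1.7 pos [ 0.40901726 -0.4577954   0.30485503] rpy [-1.79984587e+02  3.63766102e-02  1.72557781e+02] j [-30.   12.6  -0.3   0.  -77.1 -67.4] open 0.08781745228116346 f [ 0.75543979 -1.65763976 -0.5768286 ] 0.0
shift [-0.4834  0.8692  0.7743] turn 0.0238
```

Emit:
carry_out --deltas '[[[-0.45, 0.85, 0.4, 0.02, 1], [-0.45, 0.85, 0.4, 0.02, 1], [-0.45, 0.85, 0.4, 0.02, 1], [-0.45, 0.85, 0.4, 0.02, 1], [-0.45, 0.85, 0.4, 0.02, 1]]]'

```text
clock: 2.2
tool_pos: [0.5197, -0.2977, 0.2219]
orientation: [179.9, -0.2, 165.9]
force: [0.4, 0.4, 0.6]
opening: 0.0874
gripper_force: 0.0
```

```bash
python3 -c "
from h import *
s=ctrl.snapshot('side');s2=ctrl.snapshot('top');save(s,'b_side.png')
go([.5275,-.298,.1],-16)"
```

```text
t 2.3 pos [ 0.51906121 -0.30020194  0.22358845] rpy [-1.79995011e+02 -8.36314251e-02  1.65881288e+02] j [-11.4  13.7  -9.4   0.  -67.  -92.7] open 0.08791695504988824 f [-0.01123967 -0.36938622 -0.02399225] 0.0
shift [-0.0391  0.021   0.6179] turn 0.0052
```

Emit:
carry_out --deltas '[[[-0.04, 0.02, 0.25, 0.005, 1], [-0.04, 0.02, 0.5, 0.005, 1], [-0.04, 0.02, 0.7, 0.005, 1], [-0.04, 0.02, 0.8, 0.005, 1], [-0.04, 0.02, 0.8, 0.005, 1]]]'

```text
clock: 2.8
tool_pos: [0.5248, -0.3006, 0.0617]
orientation: [-180.0, -0.3, 163.8]
force: [-0.1, 0.3, 0.6]
opening: 0.0877
gripper_force: 0.0
```

```bash
python3 -c "
from h import *
s=ctrl.snapshot('side');t=ctrl.snapshot('top')
cv2.imwrite('pics/c.png',np.hstack([cv2.resize(s['color'][90:210,260:420],(400,300)),cv2.resize(t['color'][190:310,320:480],(400,300))])[:,:,::-1])
go([.5275,-.298,.033],-16)"
```

```text
t 2.9 pos [ 0.52753469 -0.30107244  0.06544974] rpy [-1.79969039e+02  5.36333315e-02  1.63874574e+02] j [-11.3  22.6 -19.4   0.  -47.9 -94.9] open 0.08757022570650877 f [ 0.48281056 -0.16772724  0.93243915] 0.0
shift [0.0046 0.0148 0.1622] turn -0.0003
```

View pics/c.png

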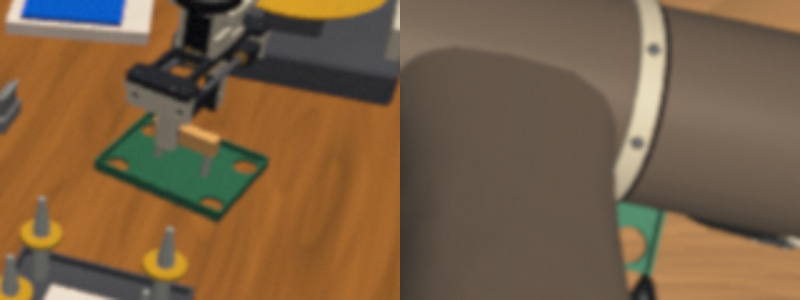

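The crop shows the fingers straddling the handle at about its middle, so I'll go down and grip.

Emit:
carry_out --deltas '[[[0, 0.01, 0.16, 0, 1], [0, 0.01, 0.16, 0, -1], [0, 0.01, 0.16, 0, -1], [0, 0.01, 0.16, 0, -1], [0, 0.01, 0.16, 0, -1]]]'

```text
clock: 3.4
tool_pos: [0.5288, -0.2982, 0.0341]
orientation: [-180.0, 0.1, 163.9]
force: [-0.4, 0.8, -0.5]
opening: 0.0615
gripper_force: 0.0
```

Emit:
carry_out --deltas '[[[0, 0, 0, 0, -1], [0, 0, 0, 0, -1], [0, 0, -0.05, 0, -1], [0, 0, -0.15, 0, -1], [0, 0, -0.15, 0, -1]]]'

```text
clock: 3.9
tool_pos: [0.5296, -0.2984, 0.0655]
orientation: [-180.0, 0.2, 164.0]
force: [0.6, 0.0, -0.3]
opening: 0.0213
gripper_force: 0.0
```

```bash
python3 -c "
from h import *
go([.5275,-.298,.19],-16)"
```

```text
t 3.9 pos [ 0.52961808 -0.29841383  0.065499  ] rpy [-179.97649408    0.24814897  163.96340287] j [-11.   22.6 -19.5   0.1 -47.6 -95.1] open 0.02126531220729667 f [ 0.59843687  0.01031122 -0.33407325] 0.0
shift [ 0.0081 -0.0012 -0.6225] turn -0.0001
```

The fingers close more slowly than I allowed for, so the lift started before they gripped. I'll reopen, go down and grip again.

Emit:
carry_out --deltas '[[[0, 0, -0.02, 0, 1], [0, 0, -0.02, 0, 1], [0, 0, -0.02, 0, 1], [0, 0, -0.02, 0, 0], [0, 0, -0.02, 0, 0]]]'

```text
clock: 4.4
tool_pos: [0.5276, -0.2977, 0.0659]
orientation: [-180.0, -0.0, 163.9]
force: [-1.5, 0.4, -0.0]
opening: 0.0435
gripper_force: 0.0
```

```bash
python3 -c "
from h import *
s=ctrl.snapshot('side')
cv2.imwrite('pics/d.png',cv2.resize(s['color'][90:210,260:420],(640,480))[:,:,::-1])
go([.5275,-.298,.033],-16)"
```

```text
t 4.45 pos [ 0.52762482 -0.29774229  0.06594489] rpy [-1.79997883e+02 -3.78941662e-02  1.63919495e+02] j [-11.   22.5 -19.5  -0.  -48.  -95.1] open 0.0440342070817606 f [0.15652936 0.00260015 0.07781618] 0.0
shift [ 1.000e-04 -1.400e-03  1.647e-01] turn -0.0002
```

View pics/d.png

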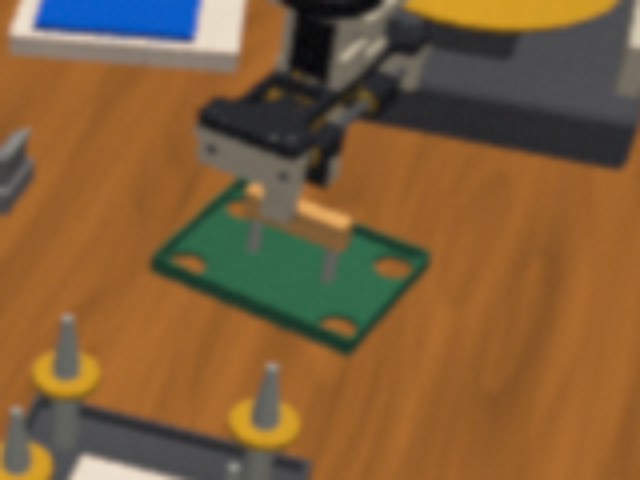

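The tray hasn't moved and the finger sits in front of the handle's middle. I'll go down at half opening, close, and wait for the grip.

Emit:
carry_out --deltas '[[[0, 0, 0.165, 0, 0], [0, 0, 0.165, 0, 0], [0, 0, 0.165, 0, -1], [0, 0, 0.165, 0, -1], [0, 0, 0.165, 0, -1]]]'

```text
clock: 4.95
tool_pos: [0.5285, -0.298, 0.0345]
orientation: [-180.0, 0.1, 163.9]
force: [-0.6, -0.4, -0.2]
opening: 0.0252
gripper_force: 0.0
```

Emit:
carry_out --deltas '[[[0, 0, 0, 0, -1], [0, 0, 0, 0, -1], [0, 0, 0, 0, -1], [0, 0, 0, 0, -1], [0, 0, 0, 0, -1]]]'

```text
clock: 5.45
tool_pos: [0.5283, -0.298, 0.0342]
orientation: [-180.0, 0.1, 163.9]
force: [-1.0, 0.0, 5.3]
opening: 0.0157
gripper_force: 30.0
```

Emit:
carry_out --deltas '[[[0, 0, -0.15, 0, -1], [0, 0, -0.35, 0, -1], [0, 0, -0.55, 0, -1], [0, 0, -0.75, 0, -1], [0, 0, -0.75, 0, -1]]]'

```text
clock: 5.95
tool_pos: [0.5305, -0.2988, 0.1892]
orientation: [-180.0, 0.5, 164.0]
force: [1.8, 0.1, -3.2]
opening: 0.0157
gripper_force: 30.0
```

```bash
python3 -c "
from h import *
go([.556,-.006,.184],0)"
```

```text
t 5.95 pos [ 0.53053506 -0.2987898   0.18923978] rpy [-179.97333404    0.53063558  163.95578299] j [-11.   15.6 -11.5   0.1 -62.4 -95.1] open 0.015732778814250028 f [ 1.75567978  0.09169039 -3.20137886] 29.960536658763885
shift [0.2825 1.4421 0.0229] turn -0.0446
```

Emit:
carry_out --deltas '[[[0.04, 0.2, 0, 0, -1], [0.09, 0.4, 0, -0.01, -1], [0.14, 0.6, 0, -0.02, -1], [0.18, 0.8, 0, -0.03, -1], [0.2, 0.95, 0, -0.044, -1]]]'

```text
clock: 6.45
tool_pos: [0.5408, -0.1019, 0.1821]
orientation: [180.0, -0.1, 179.9]
force: [0.8, -0.6, -4.5]
opening: 0.0161
gripper_force: 30.0
```

```bash
python3 -c "
from h import *
go([.556,-.006,.184],0)"
```

```text
t 6.45 pos [ 0.54081309 -0.10185729  0.18208998] rpy [ 1.79952150e+02 -1.07161233e-01  1.79924778e+02] j [  9.7  10.9 -18.7  -0.1 -60.5 -99.7] open 0.016108151649345166 f [ 0.81550128 -0.60998176 -4.45302095] 29.982307255268097
shift [-0.0753  0.4794 -0.0093] turn -0.0002
```

Emit:
carry_out --deltas '[[[-0.03, 0.15, 0, 0, -1], [-0.06, 0.35, 0, 0, -1], [-0.075, 0.48, 0, 0, -1], [-0.075, 0.48, 0, 0, -1], [-0.075, 0.48, 0, 0, -1]]]'

```text
clock: 6.95
tool_pos: [0.5566, -0.0076, 0.1821]
orientation: [-180.0, -0.1, 179.8]
force: [0.3, -1.2, -3.1]
opening: 0.0158
gripper_force: 30.0
```

```bash
python3 - <<'E'
from h import *
s=ctrl.snapshot('side');t=ctrl.snapshot('top')
go([.556,-.006,.16],0)
hsv=cv2.cvtColor(s['color'],cv2.COLOR_RGB2HSV)
b=max(blobs((hsv[...,0]>60)&(hsv[...,0]<90)&(hsv[...,1]>100),200,9999),key=lambda q:q[1].sum())
im=s['color'].copy()
for x in(-.065,.065):
  for y in(-.045,.045):
    for z in(.115,.07):
        cv2.circle(im,tuple(int(v) for v in proj(s,[.556+x,-.006+y,z])),1,(255,0,255) if z<.1 else (0,255,255),-1)
    cv2.circle(im,tuple(int(v) for v in proj(s,[.556+x,-.006+y,.15])),1,(255,0,0),-1)
a=cv2.resize(im[100:244,220:376],(520,480)); c=cv2.resize(t['color'][170:314,190:346],(280,258)); c=np.vstack([c,np.zeros((222,280,3),np.uint8)])
cv2.imwrite('pics/e.png',np.hstack([a,c])[:,:,::-1])
E
```

```text
t 7.05 pos [ 0.55670421 -0.00862353  0.18248295] rpy [-1.79989141e+02 -9.08888039e-02  1.79736924e+02] j [  19.2   11.5  -18.    -0.   -60.7 -109.5] open 0.016205315585455977 f [-0.2049545   0.18576495 -3.83463159] 29.98320758342743
shift [0.0034 0.0131 0.1124] turn -0.0007
```

View pics/e.png

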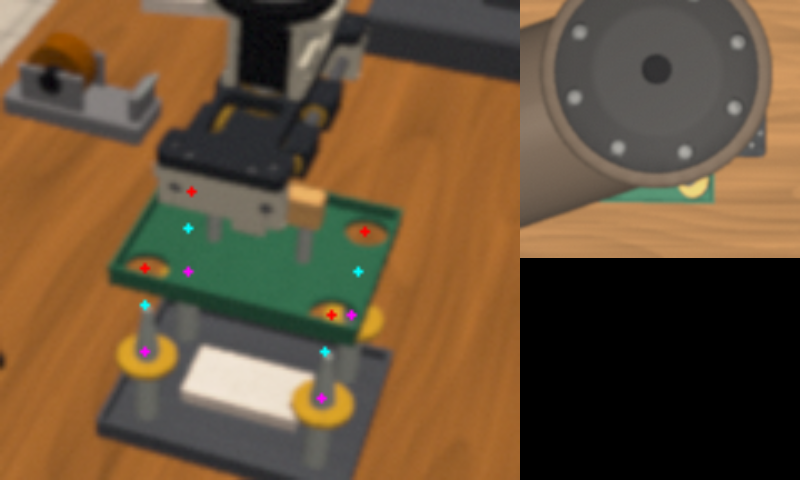

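The tray holes (red = prediction) line up with the post tips (cyan) within about 2 mm at (145,305) and (325,352). I'll lower it gently.

Emit:
carry_out --deltas '[[[0, 0.005, 0.08, 0, -1], [0, 0.005, 0.15, 0, -1], [0, 0.005, 0.2, 0, -1], [0, 0.005, 0.25, 0, -1], [0, 0.005, 0.3, 0, -1]]]'

```text
clock: 7.55
tool_pos: [0.5575, -0.0077, 0.1228]
orientation: [180.0, 0.0, 179.7]
force: [-0.2, -0.6, -3.4]
opening: 0.0162
gripper_force: 30.0
```

```bash
python3 - <<'E'
from h import *
s=ctrl.snapshot('side')
go([.556,-.006,.104],0)
cv2.imwrite('pics/f.png',cv2.resize(s['color'][100:244,220:376],(520,480))[:,:,::-1])
E
```

```text
t 7.6 pos [ 0.55652785 -0.00767306  0.12100842] rpy [-1.79983328e+02 -1.25524704e-01  1.79709336e+02] j [  19.3   14.9  -22.4   -0.   -52.8 -109.6] open 0.015481760857974503 f [-0.68647765 -0.76820654 -5.52242415] 29.98292237520218
shift [0.0025 0.0084 0.085 ] turn -0.0008
```

View pics/f.png

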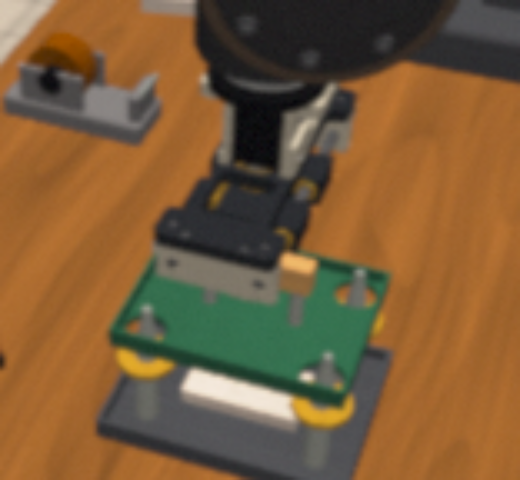

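The visible posts, at (147,320), (358,285) and (327,365), come up through their holes. I'll lower the last stretch in small steps.

Emit:
carry_out --deltas '[[[0, 0.005, 0.03, 0, -1], [0, 0.005, 0.05, 0, -1], [0, 0.005, 0.07, 0, -1], [0, 0.005, 0.08, 0, -1], [0, 0.005, 0.08, 0, -1]]]'

```text
clock: 8.1
tool_pos: [0.5574, -0.0062, 0.1071]
orientation: [-180.0, -0.0, 179.8]
force: [-1.0, -0.4, -4.5]
opening: 0.0156
gripper_force: 30.0
```

```bash
python3 - <<'E'
from h import *
go([.556,-.006,.104],0)
E
```

```text
t 8.1 pos [ 0.55735527 -0.00618395  0.10712645] rpy [-1.79994759e+02 -1.45612059e-02  1.79766631e+02] j [  19.5   15.8  -23.3    0.   -50.9 -109.7] open 0.015595241391621092 f [-1.03655771 -0.38855815 -4.45938574] 29.983195960521698
shift [0.0068 0.0009 0.0156] turn -0.0006
```

Emit:
carry_out --deltas '[[[0, 0, 0.005, 0, -1], [0, 0, 0.01, 0, -1], [0, 0, 0.015, 0, -1], [0, 0, 0.015, 0, -1]]]'

```text
clock: 8.5
tool_pos: [0.5576, -0.0062, 0.1044]
orientation: [180.0, 0.0, 179.8]
force: [0.4, -0.3, -3.6]
opening: 0.0155
gripper_force: 30.0
```

Emit:
carry_out --deltas '[[[0, 0, 0.005, 0, -1], [0, 0, 0.01, 0, -1], [0, 0, 0.01, 0, -1]]]'

```text
clock: 8.8
tool_pos: [0.5576, -0.0062, 0.1042]
orientation: [-180.0, 0.1, 179.8]
force: [-7.2, 2.2, 13.0]
opening: 0.0157
gripper_force: 30.0
```

The wrist force has switched to 13 N upward, so the tray is seated. I'll ease off slightly and release.

Emit:
carry_out --deltas '[[[0, 0, -0.005, 0, -1], [0, 0, -0.005, 0, 0.5], [0, 0, -0.005, 0, 0.5], [0, 0, -0.005, 0, 0.5], [0, 0, -0.005, 0, 0.5]]]'

```text
clock: 9.3
tool_pos: [0.5576, -0.0062, 0.1032]
orientation: [-180.0, 0.0, 179.8]
force: [0.4, 0.5, 0.8]
opening: 0.0423
gripper_force: 0.0
```

Emit:
carry_out --deltas '[[[0, 0, 0, 0, 0.5], [0, 0, 0, 0, 0.5], [0, 0, 0, 0, 0.5], [0, 0, -0.1, 0, 0.5], [0, 0, -0.2, 0, 0.5]]]'

```text
clock: 9.8
tool_pos: [0.557, -0.0064, 0.1432]
orientation: [-180.0, -0.1, 179.8]
force: [0.2, -0.5, -0.1]
opening: 0.0656
gripper_force: 0.0
```

Emit:
carry_out --deltas '[[[0, 0, -0.2, 0, 0.5], [0, 0, -0.4, 0, 0.5], [0, 0, -0.6, 0, 0.5], [0, 0, -0.6, 0, 0.5]]]'

```text
clock: 10.2
tool_pos: [0.5603, -0.006, 0.2696]
orientation: [179.9, 0.6, 179.8]
force: [0.2, -0.7, -0.1]
opening: 0.066
gripper_force: 0.0
```

```bash
python3 - <<'E'
from h import *
s=ctrl.snapshot('side')
go([.556,-.006,.104],0)
im=s['color'].copy()
for x in(-.085,.085):
  for y in(-.065,.065): cv2.circle(im,tuple(int(round(v)) for v in proj(s,[.556+x,-.006+y,.086])),1,(255,0,0),-1)
cv2.imwrite('pics/g.png',cv2.resize(im[100:244,220:376],(520,480))[:,:,::-1])
E
```

```text
t 10.25 pos [ 0.55889451 -0.00590314  0.26649435] rpy [179.90984277   0.34027493 179.76942324] j [  19.5    8.   -10.9    0.   -70.8 -109.7] open 0.06573330585266926 f [-0.12017451  0.44030125 -1.30877594] 0.0
shift [ 0.0193 -0.0018  0.8124] turn -0.0006
```

View pics/g.png

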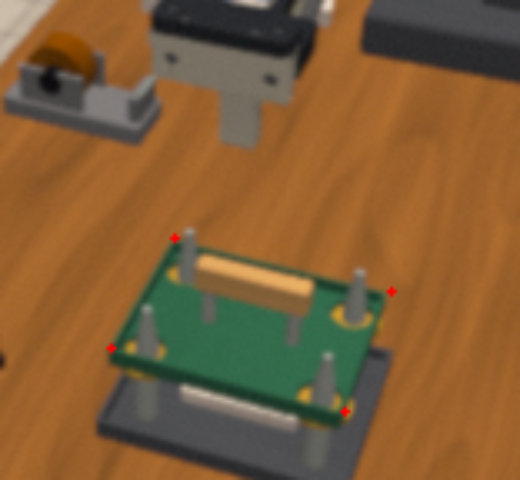

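The tray sits level on all four posts, with its rim at the predicted home corners (red) and the gripper clear.

```bash
python3 -c "
from h import *
print(ctrl.close_job())"
```

```text
the job is handed in; nothing more can be done
None
```

I lowered the green tray onto the stand as its upper tier and released it; the last picture shows it level and home on all four posts, the grey tray and stamper were never approached, and the job is handed in (no verdict was returned).

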